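# Heft two sort boxes and rack the full one

### The job

Of the two matching steel boxes of type on the bench, one is full and the other has run low: lift each a few centimetres clear of the bench to feel which is the heavier, and slide the heavier one lengthwise into the empty bay of the wooden rack until it is right home against the back rail with the sprung roller catch out again behind it. Push gently: do not ram or jam it against the back rail, dividers or catch; keep both boxes lid up, and leave the lighter box standing on the bench and the loupe, mallet and planer block where they are.

Things in the scene. Friction and masses are not known exactly. Their poses are not given: they have to be found in the camera images.
- box_a_mid (a point): Centre of box A, 29 mm above its underside. Closed steel box, green enamel, slip lid with a bright panel, brass label holder on each end: 92 mm long (its x), 60 mm wide (its y), 58 mm high (z up), edges rounded 3 mm, alike at both ends. The lid is fast and may be gripped. Unseen load of type near its middle.
- box_b_mid (a point): Centre of box B, 29 mm above its underside: looks the same as box A, same size and axes. Either may be the heavier, by at least about 1.8 to 1 all-up; both weigh under 0.8 kg.
- box_a: Box A itself, the same as box_a_mid; this origin is the centre of its underside, same axes.
- box_b: Box B itself, the same as box_b_mid; this origin is the centre of its underside, same axes.
- rack: Beech rack fixed to the bench, open on top and at the front. Its x runs into the bay, y to its left, z up; origin on the bench, under the middle of a box that is home. Bay 63 mm wide between two dividers 14 mm thick, tops 26 mm above the bench. Beside them, out to y = +-104 mm, fixed compartments of type no higher than 26 mm.
- rails: The upright parts of that rack, one piece with it (same origin and axes): dividers, flared cheeks, back rail, compartments and the catch.
- bay_home (a point): Point on the bay floor (8 mm above the bench) right under the centre of a box that is home. Axes as the rack's. The back rail's face is 46 mm beyond it in x; the rail's top is 50 mm above the bench.
- bay_mouth (a point): Point on the bay floor, mid-bay, at the outer end of the flared mouth, x = -106 mm from bay_home. Straight dividers start at x = -85 mm; from there outwards short cheeks flare the mouth by 6 mm a side. The floor, 91 mm wide there, runs on to x = -162 mm as a landing for a box.
- catch (a joint): Sprung brass roller (upright, 14 mm across, free-turning) in the left (+y) divider, axis at x = -50 mm from bay_home, standing 5 mm into the bay. Value: metres it is pushed back into the divider, 0 = out, 0.007 at most. 1 N/mm, 2 N preload. A box slid past presses it in 2 to 5 mm; the push needed is about 3 to 8 N; once home, the roller is out behind the box.
- table: The composing bench, its grey top at height 0 (origin in the middle of the top). Both boxes stand on it at the start.
- loupe: Standing magnifier (loupe): black and amber plastic cylinder 38 mm across, 48 mm high. Origin at the centre of its underside. Not to be moved.
- mallet: Wooden mallet lying on the bench: round head 105 mm long (its x), 68 mm across, and a handle 26 mm thick running 190 mm along its y. Origin under the middle of the head. Not to be moved.
- planer: Planer block: beech block 90 mm (its x) by 160 mm (its y), 41 mm high, blue felt on top. Origin at the centre of its underside. Not to be moved.
Not all that is in view belongs to the job. What is shaped like the box_a but red is not meant. What is shaped like the box_b but blue is not meant.

How it is judged:
By the outcome, as a careful person would: the job done as asked, in the order asked, and still so for the second after the job is handed in, with the robot touching nothing.
It also fails if it takes over 72 s, if anything falls off the work surface, if the arm or the gripper's body presses on something with over 40 N, if the wrist force passes 120 N, or if a joint passes its speed limit or range.

### The arm

A 6-joint arm with a two-finger parallel gripper is mounted at the origin on the work surface. World frame = base frame: x ahead of the robot, y to its left, z up, the work surface at z = 0. Lengths are in m, angles in rad, forces in N, time in s.
With the tool pointing down it reaches from about 0.275 to 0.825 m from the base axis. Payload 4.9 kg.
Tool frame: the origin (TCP) lies midway between the tips of the shut fingers; the grasp point (between the pads) lies 19 mm behind it; z points along the fingers, y is the line along which they close (so a half turn about z gives the same grasp; the last joint's range is limited). The gripper opens to 85 mm and grips with 20 to 120 N. Pads are 22 mm wide; open, the fingers measure 114 mm over their backs; the gripper's body (76 mm by 85 mm) begins 54 mm behind the grasp point. The pads swing forward as they close: fully open they stand 13 mm farther back than shut.
Start: joints at [1.137, 0.326, -0.193, 1.052, 0, 1.437], TCP at [0.162, 0.525, 0.209] pointing down, gripper open.
Joint ranges: [-2.65, 2.65], [-0.97, 1.79], [-1.3, 1.35], [-1.93, 2.1], [-1.47, 1.37], [-3.14, 3.14]. Speed limits (rad/s): [2.57, 2.57, 3.14, 3.14, 3.14, 3.14].

### API

Orientations are given as [roll, pitch, yaw] about the fixed x, y, z axes, in that order (R = Rz(yaw) Ry(pitch) Rx(roll)).
In Python, from rig import ctrl gives the robot as it stands. The module is installed in compiled form; this text tells all that it offers.
- The arm moves only by the tool drive_tool, never from a script. Its argument "increments" is a list of rows, each a list of 6 numbers: the shift along the tool's x, y, z in m, then the turn, a rotation vector about the tool's x, y, z in rad. In form: [[tx, ty, tz, ax, ay, az], ...]. A call has 1 to 20 rows; each row shifts and turns the commanded pose from where the row before left it, along the tool's axes as they then stand; what a row does not reach is not made up. A row lasts 1/10 s, in which the tool goes at most 50 mm and 8.59 degrees, less where a joint would pass 70% of its speed; a pose out of reach is approached as far as the arm can. A call is refused whole if a number of a shift passes 0.05 or a number of a turn 0.15, either way. A call with a gripper value outside its range is refused whole. "grip" is the closure in counts, from 0 (fully open) to 255 (shut), set as the call begins (left out, the last holds). The fingers move at their own pace and stop on an object; the grip force is fixed at half the most. Time passes only in rows, so rows that do not move let the fingers close. It gives the time, the measured TCP pose, the force, the opening and the grip force at its end, in the units of the state.
- ctrl.get_obs(): the state, without advancing time (a new reading comes with each control period).
- ctrl.get_image(name): name is "scene" or "top"; returns a dict with "img" (384x512x3 uint8, red, green, blue), "camera_matrix" (3x3 intrinsics, pixels), "pose" (4x4, takes a point from camera to world coordinates). Camera axes: x right, y down, z forward; pixel columns grow to the right and rows downward; lengths in m; the calibration is good to about 2 mm. A picture is of the moment at which its call begins. There is no depth.
- ctrl.job_done(): hands the job in; it is judged then, once.
The state is a dict: "t": time; "qpos": joint angles; "qd": joint speeds; "joint_efforts": joint torques, N m; "eef_pos": TCP position; "orientation": TCP orientation; "contact_force": force on the tool from outside, world axes, zero at the start; "ft_torque": the same for the moment, N m; "width": finger opening in m; "grasp_force": force on a finger pad.
Only numpy, scipy, OpenCV 4.12 (cv2) and the standard library are available. Lean on these libraries where they do the work, as an engineer would, in place of code of your own. Each camera call takes 0.05 s, during which the arm holds its last target. There are 200 camera calls.

## Working session

There is one attempt and no reset: what is moved stays moved. The work goes in short steps, Python scripts to look and compute and a tool call to move; the robot and the scene stay as the last step left them, time stands still between calls to the robot, and variables do not carry over. Pictures are saved under pics/ and viewed, at most 12 in all, crops included, and the job is handed in when it is done.

Besides the shell and the picture viewer there is one more tool, called after "Call:" by a JSON object that holds its "fn" and its "kwargs", one argument or row to a line. drive_tool: Moves the arm, as the interface text tells. Its arguments: {"type":"object","properties":{"increments":{"type":"array"},"grip":{"type":"number"}},"required":["increments"]}

```bash
mkdir -p pics; python3 - <<'E'
from rig import ctrl
import cv2,numpy as np
for n in("scene","top"):
    d=ctrl.get_image(n);cv2.imwrite(f"pics/{n}0.png",d["img"][...,::-1]);np.savez(f"{n}0.npz",**d)
    print(n,d["camera_matrix"].round(1).tolist(),d["pose"].round(3).tolist())
o=ctrl.get_obs();print({k:np.round(v,3) for k,v in o.items()})
E
```

```text
scene [[378.3, 0.0, 255.5], [0.0, 378.3, 190.0], [0.0, 0.0, 1.0]] [[-0.209, 0.79, -0.577, 1.136], [0.978, 0.172, -0.12, 0.15], [0.005, -0.589, -0.808, 0.939], [0.0, 0.0, 0.0, 1.0]]
top [[491.3, 0.0, 256.8], [0.0, 491.3, 191.1], [0.0, 0.0, 1.0]] [[0.011, -0.989, 0.147, 0.329], [-1.0, -0.012, -0.009, 0.037], [0.011, -0.147, -0.989, 1.47], [0.0, 0.0, 0.0, 1.0]]
{'t': np.float64(0.1), 'qpos': array([ 1.137,  0.327, -0.193,  1.052, -0.   ,  1.437]), 'qd': array([-0.   , -0.004,  0.   , -0.001,  0.   ,  0.001]), 'joint_efforts': array([ 1.0000e-03, -4.4424e+01,  2.6304e+01,  8.0000e-03, -0.0000e+00,
        0.0000e+00]), 'eef_pos': array([0.162, 0.525, 0.208]), 'orientation': array([-3.14 , -0.   ,  2.842]), 'contact_force': array([-0.139,  0.369, -1.346]), 'ft_torque': array([0.05 , 0.045, 0.002]), 'grasp_force': np.float64(0.0), 'width': np.float64(0.085)}
```

View pics/top0.png

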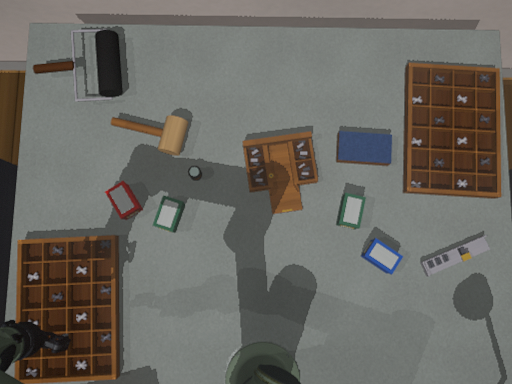

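View pics/scene0.png

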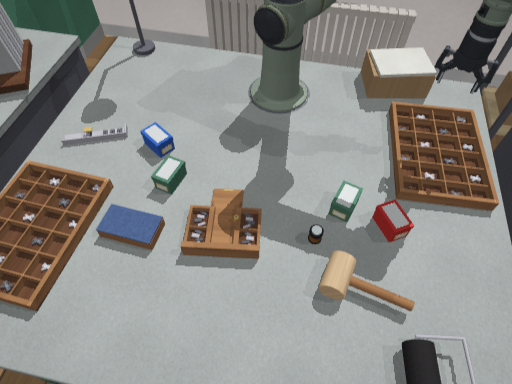

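```bash
cat > h.py <<'E'
import cv2,numpy as np
def ray(d,uv,z):
    uv=np.atleast_2d(np.float64(uv)); K,P=d["camera_matrix"],d["pose"]
    r=np.c_[uv,np.ones(len(uv))]@np.linalg.inv(K).T@P[:3,:3].T
    o=P[:3,3]; return o+r*((z-o[2])/r[:,2])[:,None]
def proj(d,p):
    P=np.linalg.inv(d["pose"]); c=np.atleast_2d(p)@P[:3,:3].T+P[:3,3]
    q=c@d["camera_matrix"].T; return q[:,:2]/q[:,2:]
def box(d,seed,r=26):
    """bright panel of a green box near pixel seed -> world centre on lid (z=.058), long axis yaw, sides"""
    im=d["img"]; hsv=cv2.cvtColor(im,cv2.COLOR_RGB2HSV)
    y0,x0=int(seed[1]-r),int(seed[0]-r)
    s=hsv[y0:y0+2*r,x0:x0+2*r]
    m=((s[...,1]<70)&(s[...,2]>150)).astype(np.uint8)
    c=max(cv2.findContours(m,0,1)[0],key=cv2.contourArea)[:,0,:]+[x0,y0]
    w=ray(d,c,.058)[:,:2]
    (cx,cy),(a,b),t=cv2.minAreaRect((w*1000).astype(np.float32))
    if a<b:t+=90;a,b=b,a
    return cx,cy,a,b,(t+90)%180-90
E
python3 - <<'E'
from h import *
T=dict(np.load("top0.npz"));S=dict(np.load("scene0.npz"))
for n,d,ss in(("top",T,[(169,213),(352,209)]),("scene",S,[(347,196),(171,170)])):
    for s in ss: print(n,np.round(box(d,s),1))
# rays of rack features
a=cv2.resize(T["img"][125:220,235:325],None,fx=4.4,fy=5.2*1.0,interpolation=cv2.INTER_CUBIC)
a=cv2.resize(T["img"][125:220,235:325],None,fx=4.4,fy=4.4,interpolation=cv2.INTER_CUBIC)
b=cv2.resize(S["img"][180:275,177:267],None,fx=4.4,fy=4.4,interpolation=cv2.INTER_CUBIC)
cv2.imwrite("pics/rack.png",np.hstack([a,b])[...,::-1])
E
```

```text
top [463.8 283.7  56.2  40.3 -17.4]
top [ 486.6 -252.5   72.5   39.7  -12.3]
scene [462.4 280.8 188.2 152.5   6.3]
scene [ 481.7 -230.4  204.3  121.1   17.4]
```

View pics/rack.png

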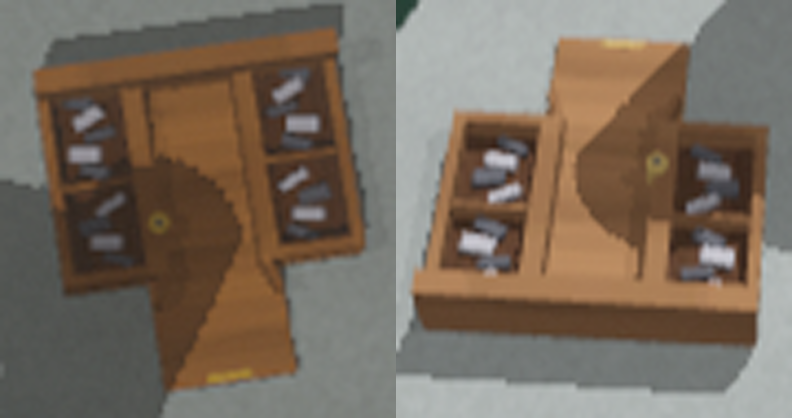

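```bash
cat >> h.py <<'E'
def box(d,seed,r=24,z=.058):
    """lid panel = hole in the green mask near seed"""
    x0,y0=int(seed[0]-r),int(seed[1]-r)
    s=cv2.resize(d["img"][y0:y0+2*r,x0:x0+2*r],None,fx=6,fy=6,interpolation=cv2.INTER_CUBIC)
    hsv=cv2.cvtColor(s,cv2.COLOR_RGB2HSV)
    m=((hsv[...,0]>50)&(hsv[...,0]<95)&(hsv[...,1]>85)).astype(np.uint8)*255
    cs,h=cv2.findContours(m,cv2.RETR_CCOMP,cv2.CHAIN_APPROX_NONE)
    c=max([c for c,k in zip(cs,h[0]) if k[3]>=0],key=cv2.contourArea)[:,0,:]
    c=(c+.5)/6-.5+[x0,y0]
    w=ray(d,c,z)[:,:2]
    (cx,cy),(a,b),t=cv2.minAreaRect((w*1000).astype(np.float32))
    if a<b:t+=90;a,b=b,a
    return cx,cy,a,b,(t+90)%180-90
E
python3 - <<'E'
from h import *
from scipy.optimize import least_squares
T=dict(np.load("top0.npz"));S=dict(np.load("scene0.npz"))
for n,d,ss in(("top",T,[(169,213),(352,209)]),("scene",S,[(347,196),(171,170)])):
    for s in ss:
        try: print(n,np.round(box(d,s),1))
        except Exception as e: print(n,e)
t=lambda u,v:((u+.5)/4.4-.5+235,(v+.5)/4.4-.5+125)
s=lambda u,v:((u-396+.5)/4.4-.5+177,(v+.5)/4.4-.5+180)
# (rack point mm, cam, pixel); None = unknown x of compartment front
obs=[((-162,45.5,8),T,t(165,388)),((-162,-45.5,8),T,t(298,370)),
 ((46,104,50),T,t(40,97)),((46,-104,50),T,t(338,52)),
 ((-162,-45.5,8),S,s(559,40)),((-162,45.5,8),S,s(690,46)),
 ((46,-104,50),S,s(416,270)),((46,104,50),S,s(760,310)),
 ((-50,33.5,28),T,t(158,222)),((-50,33.5,28),S,s(656,161))]
def W(p,q):
    c,s_=np.cos(p[2]),np.sin(p[2]); return np.array([p[0]+(c*q[0]-s_*q[1])/1e3,p[1]+(s_*q[0]+c*q[1])/1e3,q[2]/1e3])
f=lambda p:np.concatenate([proj(d,W(p,q))[0]-u for q,d,u in obs])
r=least_squares(f,[.6,0,0.1],loss="soft_l1");print(r.x,np.degrees(r.x[2]));print(f(r.x).reshape(-1,2).round(1).tolist())
E
```

```text
top [512.1 294.7   0.7   0.7  46.1]
top [ 487.2 -253.4   80.9   49.   -12.5]
scene max() iterable argument is empty
scene max() iterable argument is empty
[ 0.64656598 -0.04335526  0.15451117] 8.85283800533401
[[0.0, 0.6], [-0.2, 0.4], [-0.9, -1.1], [0.6, -0.5], [0.0, -0.2], [0.0, -0.2], [-0.4, 0.3], [0.0, -4.7], [0.3, 0.0], [0.4, 1.3]]
```

```bash
python3 - <<'E'
from h import *
T=dict(np.load("top0.npz"));S=dict(np.load("scene0.npz"))
for n,d,ss in(("top",T,[(169,213),(352,209)]),("scene",S,[(347,200),(170,174)])):
    for x,y in ss:
        r=30;s=cv2.resize(d["img"][y-r:y+r,x-r:x+r],None,fx=6,fy=6,interpolation=cv2.INTER_CUBIC)
        h=cv2.cvtColor(s,cv2.COLOR_RGB2HSV)
        g=((h[...,0]>50)&(h[...,0]<95)&(h[...,1]>85)).astype(np.uint8)*255
        g=cv2.morphologyEx(g,cv2.MORPH_CLOSE,np.ones((13,13)))
        cs,hh=cv2.findContours(g,cv2.RETR_CCOMP,cv2.CHAIN_APPROX_NONE)
        for c,k in zip(cs,hh[0]):
            if cv2.contourArea(c)<800: continue
            w=ray(d,(c[:,0]+.5)/6-.5+[x-r,y-r],.058)[:,:2]*1000
            print(n,(x,y),"hole" if k[3]>=0 else "outer",np.round(np.hstack(sum(map(lambda q:[q] ,cv2.minAreaRect(w.astype(np.float32))),[])),1))
E
```

```text
top (169, 213) outer [471.4 279.5  60.8  89.1  72.7]
top (352, 209) outer [ 485.6 -250.3   62.6   94.5   77.2]
top (352, 209) hole [ 487.2 -253.4   49.    80.8   77.5]
scene (347, 200) outer [489.2 274.6  60.1 126.7  72.4]
scene (170, 174) outer [ 503.3 -243.1   87.3  119.4   78.2]
```

Call:
{"fn": "drive_tool", "kwargs": {
  "increments": [
    [-0.03, -0.0115, 0, 0, 0, 0],
    [-0.035, -0.0134, 0, 0, 0, 0],
    [-0.035, -0.0134, 0, 0, 0, 0],
    [-0.035, -0.0134, 0, 0, 0, 0],
    [-0.035, -0.0134, 0, 0, 0, 0],
    [-0.035, -0.0134, 0, 0, 0, 0],
    [-0.035, -0.0134, 0, 0, 0, 0],
    [-0.035, -0.0134, 0, 0, 0, 0],
    [-0.035, -0.0134, 0, 0, 0, 0],
    [-0.035, -0.0134, 0, 0, 0, 0],
    [-0.023, -0.0088, 0, 0, 0, 0],
    [0, 0, 0, 0, 0, 0],
    [0, 0, 0, 0, 0, 0]
  ],
  "grip": 0
}}

```text
t: 1.4
eef_pos: [0.4721, 0.2818, 0.2081]
orientation: [-3.141, -0.001, 2.841]
contact_force: [0.1, -0.6, -0.5]
width: 0.0851
grasp_force: 0.0
```

Call:
{"fn": "drive_tool", "kwargs": {
  "increments": [
    [0, 0, 0.03, 0, 0, 0],
    [0, 0, 0.03, 0, 0, 0],
    [0, 0, 0.03, 0, 0, 0],
    [0, 0, 0.02, 0, 0, 0],
    [0, 0, 0.02, 0, 0, 0],
    [0, 0, 0.01, 0, 0, 0],
    [0, 0, 0.01, 0, 0, 0],
    [0, 0, 0.01, 0, 0, 0],
    [0, 0, 0.01, 0, 0, 0],
    [0, 0, 0.007, 0, 0, 0],
    [0, 0, 0.005, 0, 0, 0],
    [0, 0, 0, 0, 0, 0],
    [0, 0, 0, 0, 0, 0]
  ]
}}

```text
t: 2.7
eef_pos: [0.4726, 0.2822, 0.0268]
orientation: [3.141, 0.0, 2.842]
contact_force: [-0.9, 0.3, -0.3]
width: 0.0851
grasp_force: 0.0
```

Call:
{"fn": "drive_tool", "kwargs": {
  "increments": [
    [0, 0, 0, 0, 0, 0],
    [0, 0, 0, 0, 0, 0],
    [0, 0, 0, 0, 0, 0],
    [0, 0, 0, 0, 0, 0],
    [0, 0, 0, 0, 0, 0],
    [0, 0, 0, 0, 0, 0],
    [0, 0, 0, 0, 0, 0],
    [0, 0, 0, 0, 0, 0],
    [0, 0, 0, 0, 0, 0],
    [0, 0, 0, 0, 0, 0]
  ],
  "grip": 255
}}

```text
t: 3.7
eef_pos: [0.4726, 0.2816, 0.0279]
orientation: [-3.141, 0.001, 2.841]
contact_force: [-2.2, -2.2, 8.3]
width: 0.0573
grasp_force: 61.9
```

Call:
{"fn": "drive_tool", "kwargs": {
  "increments": [
    [0, 0, -0.005, 0, 0, 0],
    [0, 0, -0.01, 0, 0, 0],
    [0, 0, -0.01, 0, 0, 0],
    [0, 0, -0.01, 0, 0, 0],
    [0, 0, -0.01, 0, 0, 0],
    [0, 0, -0.005, 0, 0, 0],
    [0, 0, 0, 0, 0, 0],
    [0, 0, 0, 0, 0, 0],
    [0, 0, 0, 0, 0, 0],
    [0, 0, 0, 0, 0, 0],
    [0, 0, 0, 0, 0, 0]
  ]
}}

```text
t: 4.8
eef_pos: [0.4721, 0.282, 0.0763]
orientation: [-3.141, -0.001, 2.842]
contact_force: [-0.1, -0.1, -1.8]
width: 0.0571
grasp_force: 64.3
```

```bash
python3 - <<'E'
from rig import ctrl
import cv2,numpy as np
f=[]
for i in range(4):
    d=ctrl.get_image("scene");o=ctrl.get_obs();f.append(o["contact_force"]);
cv2.imwrite("pics/s1.png",d["img"][...,::-1])
print(np.round(f,2),o["joint_efforts"].round(2),o["ft_torque"].round(2))
E
```

```text
[[-0.05  0.29 -2.38]
 [-0.52  0.33 -1.98]
 [-0.01  0.27 -2.59]
 [ 0.05  0.85 -2.16]] [-0.000e+00 -4.805e+01  2.298e+01  1.000e-02  0.000e+00  0.000e+00] [-0.    0.03  0.02]
```

View pics/s1.png

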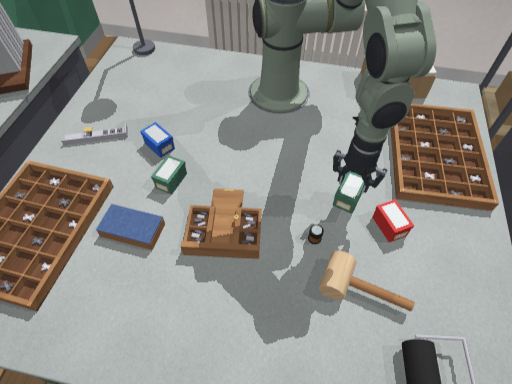

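Call:
{"fn": "drive_tool", "kwargs": {
  "increments": [
    [0, 0, 0.01, 0, 0, 0],
    [0, 0, 0.01, 0, 0, 0],
    [0, 0, 0.01, 0, 0, 0],
    [0, 0, 0.01, 0, 0, 0],
    [0, 0, 0.004, 0, 0, 0],
    [0, 0, 0.003, 0, 0, 0],
    [0, 0, 0.001, 0, 0, 0],
    [0, 0, 0.001, 0, 0, 0],
    [0, 0, 0, 0, 0, 0],
    [0, 0, 0, 0, 0, 0]
  ]
}}

```text
t: 6.0
eef_pos: [0.4727, 0.2823, 0.028]
orientation: [3.141, 0.001, 2.842]
contact_force: [-0.9, 1.0, -1.7]
width: 0.0568
grasp_force: 64.5
```

Call:
{"fn": "drive_tool", "kwargs": {
  "increments": [
    [0, 0, 0, 0, 0, 0],
    [0, 0, 0, 0, 0, 0],
    [0, 0, 0, 0, 0, 0],
    [0, 0, 0, 0, 0, 0],
    [0, 0, 0, 0, 0, 0],
    [0, 0, 0, 0, 0, 0],
    [0, 0, -0.01, 0, 0, 0],
    [0, 0, -0.02, 0, 0, 0],
    [0, 0, -0.03, 0, 0, 0],
    [0, 0, -0.04, 0, 0, 0],
    [0, 0, -0.04, 0, 0, 0],
    [0, 0, -0.03, 0, 0, 0],
    [0, 0, -0.01, 0, 0, 0],
    [0, 0, 0, 0, 0, 0]
  ],
  "grip": 0
}}

```text
t: 7.4
eef_pos: [0.4734, 0.2826, 0.2095]
orientation: [3.139, 0.003, 2.842]
contact_force: [0.1, 0.2, 0.8]
width: 0.0853
grasp_force: 0.0
```

Call:
{"fn": "drive_tool", "kwargs": {
  "increments": [
    [0, 0, 0, 0, 0, -0.083],
    [-0.0046, -0.0185, 0, 0, 0, 0],
    [-0.0092, -0.0371, 0, 0, 0, 0],
    [-0.0092, -0.0371, 0, 0, 0, 0],
    [-0.0092, -0.0371, 0, 0, 0, 0],
    [-0.0092, -0.0371, 0, 0, 0, 0],
    [-0.0092, -0.0371, 0, 0, 0, 0],
    [-0.0092, -0.0371, 0, 0, 0, 0],
    [-0.0092, -0.0371, 0, 0, 0, 0],
    [-0.0092, -0.0371, 0, 0, 0, 0],
    [-0.0092, -0.0371, 0, 0, 0, 0],
    [-0.0092, -0.0371, 0, 0, 0, 0],
    [-0.0092, -0.0371, 0, 0, 0, 0],
    [-0.0092, -0.0371, 0, 0, 0, 0],
    [-0.0092, -0.0371, 0, 0, 0, 0],
    [-0.0046, -0.0185, 0, 0, 0, 0],
    [0, 0, 0, 0, 0, 0],
    [0, 0, 0, 0, 0, 0]
  ]
}}

```text
t: 9.2
eef_pos: [0.4857, -0.2516, 0.2064]
orientation: [3.14, -0.002, 2.925]
contact_force: [-0.5, 0.3, 0.3]
width: 0.0854
grasp_force: 0.0
```

Call:
{"fn": "drive_tool", "kwargs": {
  "increments": [
    [0, 0, 0.03, 0, 0, 0],
    [0, 0, 0.03, 0, 0, 0],
    [0, 0, 0.03, 0, 0, 0],
    [0, 0, 0.02, 0, 0, 0],
    [0, 0, 0.01, 0, 0, 0],
    [0, 0, 0, 0, 0, 0],
    [0, 0, 0, 0, 0, 0]
  ]
}}

```text
t: 9.9
eef_pos: [0.487, -0.2522, 0.0885]
orientation: [-3.141, 0.001, 2.926]
contact_force: [0.5, -0.6, -0.5]
width: 0.0853
grasp_force: 0.0
```

Call:
{"fn": "drive_tool", "kwargs": {
  "increments": [
    [0, 0, 0.01, 0, 0, 0],
    [0, 0, 0.012, 0, 0, 0],
    [0, 0, 0.012, 0, 0, 0],
    [0, 0, 0.01, 0, 0, 0],
    [0, 0, 0.01, 0, 0, 0],
    [0, 0, 0.007, 0, 0, 0],
    [0, 0, 0, 0, 0, 0],
    [0, 0, 0, 0, 0, 0]
  ]
}}

```text
t: 10.7
eef_pos: [0.4865, -0.2527, 0.0266]
orientation: [3.141, -0.0, 2.925]
contact_force: [0.6, -0.0, -0.4]
width: 0.0852
grasp_force: 0.0
```

Call:
{"fn": "drive_tool", "kwargs": {
  "increments": [
    [0, 0, 0, 0, 0, 0],
    [0, 0, 0, 0, 0, 0],
    [0, 0, 0, 0, 0, 0],
    [0, 0, 0, 0, 0, 0],
    [0, 0, 0, 0, 0, 0],
    [0, 0, 0, 0, 0, 0],
    [0, 0, 0, 0, 0, 0],
    [0, 0, 0, 0, 0, 0],
    [0, 0, 0, 0, 0, 0],
    [0, 0, 0, 0, 0, 0]
  ],
  "grip": 255
}}

```text
t: 11.7
eef_pos: [0.4868, -0.2541, 0.0283]
orientation: [-3.139, 0.001, 2.924]
contact_force: [-3.3, -1.3, 7.8]
width: 0.0569
grasp_force: 62.0
```

Call:
{"fn": "drive_tool", "kwargs": {
  "increments": [
    [0, 0, -0.005, 0, 0, 0],
    [0, 0, -0.01, 0, 0, 0],
    [0, 0, -0.01, 0, 0, 0],
    [0, 0, -0.01, 0, 0, 0],
    [0, 0, -0.01, 0, 0, 0],
    [0, 0, -0.005, 0, 0, 0],
    [0, 0, 0, 0, 0, 0],
    [0, 0, 0, 0, 0, 0],
    [0, 0, 0, 0, 0, 0],
    [0, 0, 0, 0, 0, 0],
    [0, 0, 0, 0, 0, 0]
  ]
}}

```text
t: 12.8
eef_pos: [0.4862, -0.2525, 0.0763]
orientation: [3.141, -0.001, 2.925]
contact_force: [0.1, 0.5, -6.0]
width: 0.0565
grasp_force: 65.2
```

```bash
python3 - <<'E'
from rig import ctrl
import cv2,numpy as np
f=[]
for i in range(4):
    d=ctrl.get_image("top");o=ctrl.get_obs();f.append(o["contact_force"]);
np.savez("top1.npz",**d)
d=ctrl.get_image("scene");np.savez("scene1.npz",**d)
print(np.round(f,2),o["joint_efforts"].round(2),o["ft_torque"].round(2))
E
```

```text
[[-0.56 -0.4  -6.55]
 [-0.31 -0.13 -7.07]
 [-0.91  0.8  -6.14]
 [ 0.53 -0.14 -5.76]] [-0.000e+00 -4.989e+01  2.416e+01  1.000e-02 -0.000e+00  0.000e+00] [-0.02 -0.05  0.  ]
```

```bash
python3 - <<'E'
from h import *
T=dict(np.load("top1.npz"));S=dict(np.load("scene1.npz"))
a=cv2.resize(T["img"][125:220,235:325],None,fx=4.4,fy=4.4,interpolation=cv2.INTER_CUBIC)
b=cv2.resize(S["img"][180:275,177:267],None,fx=4.4,fy=4.4,interpolation=cv2.INTER_CUBIC)
p=(.6466,-.0434,.1545);c,s=np.cos(p[2]),np.sin(p[2])
W=lambda q:np.array([p[0]+(c*q[0]-s*q[1])/1e3,p[1]+(s*q[0]+c*q[1])/1e3,q[2]/1e3])
for im,d,o in((a,T,(235,125)),(b,S,(177,180))):
    for l in ([(-162,45.5,8),(-162,-45.5,8)],[(46,104,50),(46,-104,50)],[(-85,31.5,26),(46,31.5,26)],[(-85,-31.5,26),(46,-31.5,26)],[(-162,45.5,8),(-106,45.5,8)],[(-162,-45.5,8),(-106,-45.5,8)]):
        u=((proj(d,[W(q) for q in l])-o+.5)*4.4-.5).round().astype(int)
        cv2.line(im,u[0].tolist(),u[1].tolist(),(0,255,255),1)
cv2.imwrite("pics/rack1.png",np.hstack([a,b])[...,::-1])
E
```

```text
(no output)
```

View pics/rack1.png

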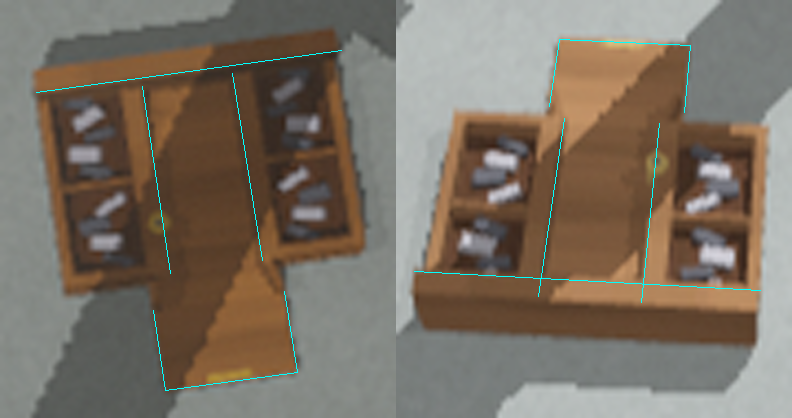

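Call:
{"fn": "drive_tool", "kwargs": {
  "increments": [
    [0, 0, 0, 0, 0, -0.0928],
    [0, 0, 0, 0, 0, -0.0928],
    [0, 0, 0, 0, 0, -0.0928],
    [0, 0, 0, 0, 0, -0.0928],
    [0, 0, 0, 0, 0, 0],
    [-0.0035, 0.0182, 0, 0, 0, 0],
    [-0.0052, 0.0273, 0, 0, 0, 0],
    [-0.0052, 0.0273, 0, 0, 0, 0],
    [-0.0052, 0.0273, 0, 0, 0, 0],
    [-0.0052, 0.0273, 0, 0, 0, 0],
    [-0.0052, 0.0273, 0, 0, 0, 0],
    [-0.0035, 0.0182, 0, 0, 0, 0],
    [-0.0017, 0.009, 0, 0, 0, 0],
    [0, 0, 0, 0, 0, 0],
    [0, 0, 0, 0, 0, 0],
    [0, 0, 0, 0, 0, 0]
  ]
}}

```text
t: 14.65
eef_pos: [0.493, -0.0685, 0.0768]
orientation: [-3.141, 0.0, -2.989]
contact_force: [0.1, 0.2, -6.7]
width: 0.0566
grasp_force: 65.5
```

```bash
python3 - <<'E'
from rig import ctrl
from h import *
T=ctrl.get_image("top");S=ctrl.get_image("scene");o=ctrl.get_obs()
np.savez("top2.npz",**T);np.savez("scene2.npz",**S)
print({k:np.round(o[k],4).tolist() for k in("t","eef_pos","orientation","contact_force","qpos")})
a=cv2.resize(T["img"][130:240,230:330],None,fx=4,fy=4,interpolation=cv2.INTER_CUBIC)
b=cv2.resize(S["img"][160:270,167:267],None,fx=4,fy=4,interpolation=cv2.INTER_CUBIC)
cv2.imwrite("pics/p2.png",np.hstack([a,b])[...,::-1])
E
```

```text
{'t': 14.75, 'eef_pos': [0.4929, -0.0685, 0.0767], 'orientation': [-3.1413, 0.0001, -2.9888], 'contact_force': [-0.2331, -0.4647, -5.7891], 'qpos': [-0.2863, 0.3663, -0.5117, 0.6925, -0.0002, -0.4392]}
```

View pics/p2.png

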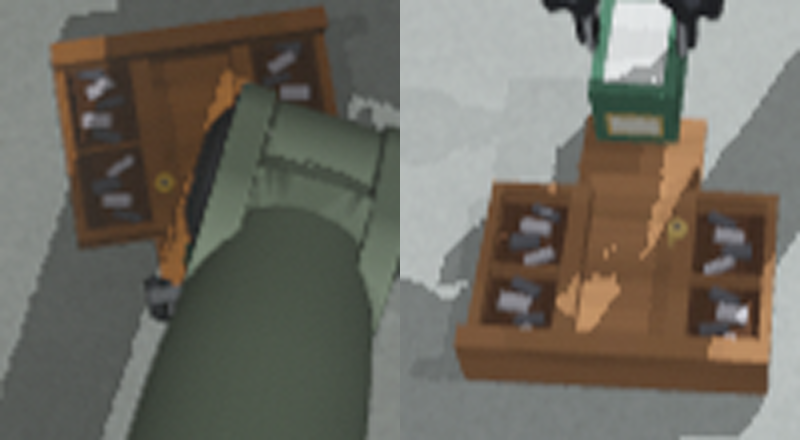

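```bash
python3 - <<'E'
from h import *
S=dict(np.load("scene2.npz"))
x0,y0=305-0,0
# green mask of box in scene; front face lower corners & top front corners
r=cv2.resize(S["img"][155:205,205:250],None,fx=8,fy=8,interpolation=cv2.INTER_CUBIC)
h=cv2.cvtColor(r,cv2.COLOR_RGB2HSV)
g=((h[...,0]>50)&(h[...,0]<95)&(h[...,1]>85)).astype(np.uint8)*255
c=max(cv2.findContours(g,0,1)[0],key=cv2.contourArea)[:,0]
c=(c+.5)/8-.5+[205,155]
p=(.6466,-.0434,.1545);co,s=np.cos(p[2]),np.sin(p[2])
def rk(w): d=w[:,:2]-p[:2]; return np.c_[d@[co,s],d@[-s,co]]*1000
q=rk(ray(S,c,.049))   # silhouette cast on the underside plane
print("front edge x", np.sort(q[:,0])[-15:].round(1))
m=q[:,0]>q[:,0].max()-4
print("y at front bottom",q[m,1].min().round(1),q[m,1].max().round(1))
for lo in(4,8,12,16):
    k=(q[:,0]>q[:,0].max()-lo-3)&(q[:,0]<=q[:,0].max()-lo);print(lo,q[k,1].min().round(1),q[k,1].max().round(1))
print("tcp",rk(np.array([[.4929,-.0685]])))
E
```

```text
front edge x [-114.4 -114.2 -114.2 -114.2 -114.1 -114.1 -114.1 -113.9 -113.9 -113.9
 -113.9 -113.8 -113.8 -113.8 -113.7]
y at front bottom -30.1 25.9
4 -30.4 26.2
8 -30.9 27.0
12 -31.4 26.9
16 -33.0 26.6
tcp [[-155.73175787   -1.14873418]]
```

Call:
{"fn": "drive_tool", "kwargs": {
  "increments": [
    [-0.003, 0.0015, 0, 0, 0, 0],
    [0, 0, 0.008, 0, 0, 0],
    [0, 0, 0.01, 0, 0, 0],
    [0, 0, 0.01, 0, 0, 0],
    [0, 0, 0.006, 0, 0, 0],
    [0, 0, 0.003, 0, 0, 0],
    [0, 0, 0.001, 0, 0, 0],
    [0, 0, 0, 0, 0, 0],
    [0, 0, 0, 0, 0, 0],
    [0, 0, 0, 0, 0, 0]
  ]
}}

```text
t: 15.75
eef_pos: [0.4959, -0.0657, 0.039]
orientation: [-3.141, 0.001, -2.987]
contact_force: [0.5, -0.8, -7.0]
width: 0.0565
grasp_force: 65.5
```

Call:
{"fn": "drive_tool", "kwargs": {
  "increments": [
    [0, 0, 0.001, 0, 0, 0],
    [0, 0, 0.0005, 0, 0, 0],
    [0, 0, 0, 0, 0, 0],
    [0, 0, 0, 0, 0, 0]
  ]
}}

```text
t: 16.15
eef_pos: [0.4956, -0.0656, 0.0372]
orientation: [-3.142, 0.0, -2.987]
contact_force: [0.3, -0.2, -6.3]
width: 0.0568
grasp_force: 65.5
```

Call:
{"fn": "drive_tool", "kwargs": {
  "increments": [
    [0, 0, 0.0005, 0, 0, 0],
    [0, 0, 0.0005, 0, 0, 0],
    [0, 0, 0, 0, 0, 0],
    [0, 0, 0, 0, 0, 0]
  ]
}}

```text
t: 16.55
eef_pos: [0.4956, -0.0656, 0.0365]
orientation: [-3.142, 0.0, -2.987]
contact_force: [-1.5, 1.0, -0.9]
width: 0.0566
grasp_force: 66.5
```

Call:
{"fn": "drive_tool", "kwargs": {
  "increments": [
    [-0.002, 0, 0, 0, 0, 0],
    [-0.003, 0, 0, 0, 0, 0],
    [-0.003, 0, 0, 0, 0, 0],
    [-0.003, 0, 0, 0, 0, 0],
    [-0.003, 0, 0, 0, 0, 0],
    [-0.003, 0, 0, 0, 0, 0],
    [-0.002, 0, 0, 0, 0, 0],
    [0, 0, 0, 0, 0, 0]
  ]
}}

```text
t: 17.35
eef_pos: [0.5125, -0.0631, 0.0364]
orientation: [-3.141, -0.004, -2.988]
contact_force: [-7.6, 0.3, 5.5]
width: 0.0567
grasp_force: 67.7
```

Call:
{"fn": "drive_tool", "kwargs": {
  "increments": [
    [-0.002, 0, 0, 0, 0, 0],
    [-0.002, 0, 0, 0, 0, 0],
    [-0.002, 0, 0, 0, 0, 0],
    [-0.002, 0, 0, 0, 0, 0],
    [-0.002, 0, 0, 0, 0, 0],
    [-0.002, 0, 0, 0, 0, 0],
    [-0.001, 0, 0, 0, 0, 0]
  ]
}}

```text
t: 18.05
eef_pos: [0.5143, -0.0627, 0.0373]
orientation: [-3.138, -0.024, -2.989]
contact_force: [-38.2, -5.5, 47.2]
width: 0.0568
grasp_force: 74.2
```

Call:
{"fn": "drive_tool", "kwargs": {
  "increments": [
    [0.007, 0, 0, 0, 0, 0],
    [0.007, 0, 0, 0, 0, 0],
    [0.006, 0, 0, 0, 0, 0],
    [0, 0, 0, 0, 0, 0],
    [0, 0, 0, 0, 0, 0]
  ]
}}

```text
t: 18.55
eef_pos: [0.509, -0.0641, 0.0366]
orientation: [-3.141, 0.002, -2.987]
contact_force: [2.8, 1.4, 0.4]
width: 0.0566
grasp_force: 66.6
```

```bash
python3 - <<'E'
from rig import ctrl
from h import *
T=ctrl.get_image("top");S=ctrl.get_image("scene");o=ctrl.get_obs()
np.savez("top3.npz",**T);np.savez("scene3.npz",**S)
print({k:np.round(o[k],4).tolist() for k in("t","eef_pos","orientation","contact_force","ft_torque")})
b=cv2.resize(S["img"][165:235,180:270],None,fx=8,fy=8,interpolation=cv2.INTER_CUBIC)
cv2.imwrite("pics/p3.png",b[...,::-1])
E
```

```text
{'t': 18.65, 'eef_pos': [0.5089, -0.064, 0.0366], 'orientation': [-3.1407, 0.0021, -2.9869], 'contact_force': [2.9724, -0.0552, 0.4431], 'ft_torque': [-0.0042, -0.6864, 0.0443]}
```

View pics/p3.png

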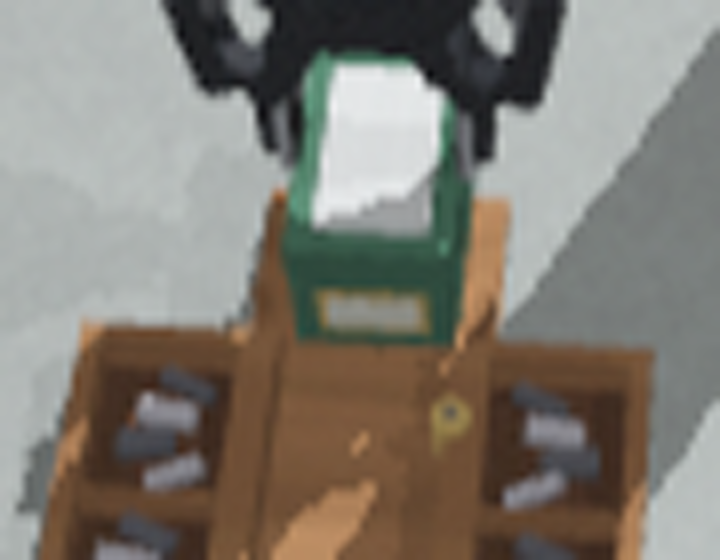

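```bash
python3 - <<'E'
from h import *
S=dict(np.load("scene3.npz"))
p=(.6466,-.0434,.1545);co,s=np.cos(p[2]),np.sin(p[2])
def rk(w): d=w[:,:2]-p[:2]; return np.c_[d@[co,s],d@[-s,co]]*1000
W=lambda q:np.array([p[0]+(co*q[0]-s*q[1])/1e3,p[1]+(s*q[0]+co*q[1])/1e3,q[2]/1e3])
r=cv2.resize(S["img"][165:215,205:250],None,fx=8,fy=8,interpolation=cv2.INTER_CUBIC)
h=cv2.cvtColor(r,cv2.COLOR_RGB2HSV)
g=((h[...,0]>50)&(h[...,0]<95)&(h[...,1]>85)).astype(np.uint8)*255
c=max(cv2.findContours(g,0,1)[0],key=cv2.contourArea)[:,0]
c=(c+.5)/8-.5+[205,165]
q=rk(ray(S,c,.0095)); m=q[:,0].max();print("front x",m.round(1))
for lo in(0,3,6,10):
    k=(q[:,0]>m-lo-3)&(q[:,0]<=m-lo);print(lo,q[k,1].min().round(1),q[k,1].max().round(1))
print("tcp",rk(np.array([[.5089,-.064]])).round(1))
b=cv2.resize(S["img"][165:235,180:270],None,fx=8,fy=8,interpolation=cv2.INTER_CUBIC)
for l in ([(-162,45.5,8),(-162,-45.5,8)],[(-106,-37.5,26),(-85,-31.5,26),(46,-31.5,26)],[(-106,37.5,26),(-85,31.5,26),(46,31.5,26)],[(-106,-37.5,8),(-85,-31.5,8),(46,-31.5,8)],[(-106,37.5,8),(-85,31.5,8),(46,31.5,8)]):
    u=((proj(S,[W(x) for x in l])-(180,165)+.5)*8-.5).round().astype(np.int32)
    cv2.polylines(b,[u],False,(0,255,255),1)
cv2.imwrite("pics/p3o.png",b[...,::-1])
E
```

```text
front x -96.6
0 -28.1 27.4
3 -28.3 27.6
6 -28.4 27.7
10 -29.1 27.5
tcp [[-139.2    0.8]]
```

View pics/p3o.png

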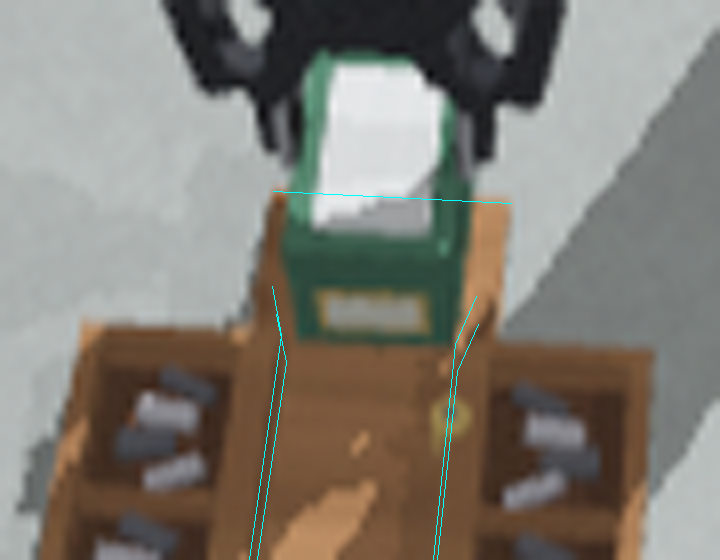

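Call:
{"fn": "drive_tool", "kwargs": {
  "increments": [
    [0, 0, -0.001, 0, 0, 0],
    [0, 0, -0.001, 0, 0, 0],
    [-0.002, 0, 0, 0, 0, 0],
    [-0.002, 0, 0, 0, 0, 0],
    [-0.001, 0, 0, 0, 0, 0],
    [0, 0, 0, 0, 0, 0]
  ]
}}

```text
t: 19.25
eef_pos: [0.5124, -0.063, 0.038]
orientation: [3.141, -0.0, -2.987]
contact_force: [0.5, 0.1, -5.5]
width: 0.0566
grasp_force: 65.5
```

Call:
{"fn": "drive_tool", "kwargs": {
  "increments": [
    [-0.002, 0, 0, 0, 0, 0],
    [-0.001, 0, 0, 0, 0, 0],
    [0, 0, 0, 0, 0, 0]
  ]
}}

```text
t: 19.55
eef_pos: [0.5156, -0.0626, 0.0382]
orientation: [-3.141, 0.0, -2.987]
contact_force: [-0.2, -0.0, -5.5]
width: 0.0566
grasp_force: 65.5
```

Call:
{"fn": "drive_tool", "kwargs": {
  "increments": [
    [-0.002, 0, 0, 0, 0, 0],
    [-0.002, 0, 0, 0, 0, 0],
    [0, 0, 0, 0, 0, 0]
  ]
}}

```text
t: 19.85
eef_pos: [0.5191, -0.0624, 0.0381]
orientation: [-3.141, -0.001, -2.987]
contact_force: [-2.2, -1.6, -6.6]
width: 0.0566
grasp_force: 65.4
```

Call:
{"fn": "drive_tool", "kwargs": {
  "increments": [
    [-0.002, 0, 0, 0, 0, 0],
    [-0.002, 0, 0, 0, 0, 0],
    [0, 0, 0, 0, 0, 0]
  ]
}}

```text
t: 20.15
eef_pos: [0.5236, -0.0619, 0.0382]
orientation: [-3.14, 0.0, -2.987]
contact_force: [-0.1, -4.4, -7.3]
width: 0.0569
grasp_force: 65.3
```

Call:
{"fn": "drive_tool", "kwargs": {
  "increments": [
    [0, -0.0008, 0, 0, 0, 0],
    [-0.002, 0, 0, 0, 0, 0],
    [-0.002, 0, 0, 0, 0, 0],
    [0, 0, 0, 0, 0, 0],
    [0, 0, 0, 0, 0, 0]
  ]
}}

```text
t: 20.65
eef_pos: [0.5277, -0.0614, 0.0382]
orientation: [3.141, 0.001, -2.987]
contact_force: [0.9, -2.4, -7.1]
width: 0.0564
grasp_force: 65.3
```

Call:
{"fn": "drive_tool", "kwargs": {
  "increments": [
    [-0.002, 0, 0, 0, 0, 0],
    [-0.002, 0, 0, 0, 0, 0],
    [-0.002, 0, 0, 0, 0, 0],
    [0, 0, 0, 0, 0, 0]
  ]
}}

```text
t: 21.05
eef_pos: [0.5337, -0.0605, 0.0382]
orientation: [3.141, 0.001, -2.987]
contact_force: [0.0, -0.9, -6.3]
width: 0.0566
grasp_force: 65.4
```

Call:
{"fn": "drive_tool", "kwargs": {
  "increments": [
    [0, 0, 0.0005, 0, 0, 0],
    [0, 0, 0.0005, 0, 0, 0],
    [0, -0.0003, 0, 0, 0, 0],
    [-0.002, 0, 0, 0, 0, 0],
    [0, 0, 0, 0, 0, 0]
  ]
}}

```text
t: 21.55
eef_pos: [0.5356, -0.0603, 0.0372]
orientation: [3.141, 0.001, -2.987]
contact_force: [-0.8, -0.5, -6.2]
width: 0.0566
grasp_force: 65.5
```

Call:
{"fn": "drive_tool", "kwargs": {
  "increments": [
    [-0.002, 0, 0, 0, 0, 0],
    [-0.002, 0, 0, 0, 0, 0],
    [-0.002, 0, 0, 0, 0, 0],
    [0, 0, 0, 0, 0, 0]
  ]
}}

```text
t: 21.95
eef_pos: [0.5417, -0.0595, 0.0372]
orientation: [3.141, 0.001, -2.987]
contact_force: [-0.2, -0.1, -6.2]
width: 0.0562
grasp_force: 65.5
```

Call:
{"fn": "drive_tool", "kwargs": {
  "increments": [
    [-0.002, 0, 0, 0, 0, 0],
    [-0.002, 0, 0, 0, 0, 0],
    [-0.001, 0, 0, 0, 0, 0],
    [0, 0, 0, 0, 0, 0]
  ]
}}

```text
t: 22.35
eef_pos: [0.546, -0.0592, 0.0372]
orientation: [-3.141, -0.001, -2.987]
contact_force: [-1.5, -1.6, -4.8]
width: 0.0565
grasp_force: 65.7
```

Call:
{"fn": "drive_tool", "kwargs": {
  "increments": [
    [-0.001, 0, 0, 0, 0, 0],
    [-0.001, 0, 0, 0, 0, 0],
    [-0.001, 0, 0, 0, 0, 0],
    [0, 0, 0, 0, 0, 0]
  ]
}}

```text
t: 22.75
eef_pos: [0.5494, -0.0592, 0.0373]
orientation: [-3.14, 0.0, -2.988]
contact_force: [-2.6, -5.0, -4.6]
width: 0.0561
grasp_force: 65.9
```

Roller is being pressed in (sideways −5 N, push −2.6 N), as expected. Carry on.

Call:
{"fn": "drive_tool", "kwargs": {
  "increments": [
    [-0.002, 0, 0, 0, 0, 0],
    [-0.002, 0, 0, 0, 0, 0],
    [-0.002, 0, 0, 0, 0, 0],
    [0, 0, 0, 0, 0, 0]
  ]
}}

```text
t: 23.15
eef_pos: [0.5566, -0.0584, 0.0374]
orientation: [-3.14, 0.002, -2.988]
contact_force: [0.5, -4.5, -7.2]
width: 0.0564
grasp_force: 65.4
```

Call:
{"fn": "drive_tool", "kwargs": {
  "increments": [
    [-0.003, 0, 0, 0, 0, 0],
    [-0.003, 0, 0, 0, 0, 0],
    [-0.003, 0, 0, 0, 0, 0],
    [-0.002, 0, 0, 0, 0, 0],
    [0, 0, 0, 0, 0, 0]
  ]
}}

```text
t: 23.65
eef_pos: [0.5673, -0.0567, 0.0373]
orientation: [-3.14, 0.002, -2.988]
contact_force: [1.7, -4.7, -7.7]
width: 0.0567
grasp_force: 65.4
```

Call:
{"fn": "drive_tool", "kwargs": {
  "increments": [
    [-0.003, 0, 0, 0, 0, 0],
    [-0.004, 0, 0, 0, 0, 0],
    [-0.004, 0, 0, 0, 0, 0],
    [-0.004, 0, 0, 0, 0, 0],
    [-0.004, 0, 0, 0, 0, 0],
    [-0.004, 0, 0, 0, 0, 0],
    [-0.004, 0, 0, 0, 0, 0],
    [-0.003, 0, 0, 0, 0, 0],
    [0, 0, 0, 0, 0, 0]
  ]
}}

```text
t: 24.55
eef_pos: [0.5971, -0.052, 0.0373]
orientation: [-3.14, 0.002, -2.987]
contact_force: [0.9, -4.5, -6.0]
width: 0.0563
grasp_force: 65.6
```

Call:
{"fn": "drive_tool", "kwargs": {
  "increments": [
    [-0.003, 0, 0, 0, 0, 0],
    [-0.004, 0, 0, 0, 0, 0],
    [-0.004, 0, 0, 0, 0, 0],
    [-0.004, 0, 0, 0, 0, 0],
    [-0.004, 0, 0, 0, 0, 0],
    [-0.003, 0, 0, 0, 0, 0],
    [-0.002, 0, 0, 0, 0, 0],
    [0, 0, 0, 0, 0, 0]
  ]
}}

```text
t: 25.35
eef_pos: [0.6206, -0.0483, 0.0374]
orientation: [-3.14, 0.002, -2.987]
contact_force: [1.3, -4.6, -5.7]
width: 0.0568
grasp_force: 65.7
```

Call:
{"fn": "drive_tool", "kwargs": {
  "increments": [
    [-0.003, 0, 0, 0, 0, 0],
    [-0.003, 0, 0, 0, 0, 0],
    [-0.003, 0, 0, 0, 0, 0],
    [-0.003, 0, 0, 0, 0, 0],
    [-0.002, 0, 0, 0, 0, 0],
    [-0.002, 0, 0, 0, 0, 0],
    [0, 0, 0, 0, 0, 0]
  ]
}}

```text
t: 26.05
eef_pos: [0.6363, -0.0458, 0.0373]
orientation: [-3.14, 0.002, -2.987]
contact_force: [1.5, -5.7, -6.0]
width: 0.0569
grasp_force: 65.7
```

Call:
{"fn": "drive_tool", "kwargs": {
  "increments": [
    [-0.002, 0, 0, 0, 0, 0],
    [-0.002, 0, 0, 0, 0, 0],
    [-0.002, 0, 0, 0, 0, 0],
    [0, 0, 0, 0, 0, 0]
  ]
}}

```text
t: 26.45
eef_pos: [0.643, -0.0446, 0.0377]
orientation: [-3.141, 0.004, -2.987]
contact_force: [3.0, -4.8, -5.0]
width: 0.0568
grasp_force: 65.9
```

Call:
{"fn": "drive_tool", "kwargs": {
  "increments": [
    [0, 0, 0.0005, 0, 0, 0],
    [-0.001, 0, 0, 0, 0, 0],
    [-0.001, 0, 0, 0, 0, 0],
    [0, 0, 0, 0, 0, 0]
  ]
}}

```text
t: 26.85
eef_pos: [0.6443, -0.0439, 0.0373]
orientation: [-3.141, 0.003, -2.987]
contact_force: [4.2, -4.5, -3.6]
width: 0.0566
grasp_force: 66.1
```

Call:
{"fn": "drive_tool", "kwargs": {
  "increments": [
    [-0.001, 0, 0, 0, 0, 0],
    [-0.001, 0, 0, 0, 0, 0],
    [0, 0, 0, 0, 0, 0]
  ]
}}

```text
t: 27.15
eef_pos: [0.6457, -0.0432, 0.037]
orientation: [3.141, 0.001, -2.987]
contact_force: [3.8, -2.8, -2.4]
width: 0.0564
grasp_force: 66.2
```

Call:
{"fn": "drive_tool", "kwargs": {
  "increments": [
    [-0.001, 0, 0, 0, 0, 0],
    [-0.001, 0, 0, 0, 0, 0],
    [0, 0, 0, 0, 0, 0]
  ]
}}

```text
t: 27.45
eef_pos: [0.6456, -0.0432, 0.0365]
orientation: [3.141, -0.002, -2.987]
contact_force: [-2.6, -3.7, 1.2]
width: 0.057
grasp_force: 66.9
```

Call:
{"fn": "drive_tool", "kwargs": {
  "increments": [
    [-0.001, 0, 0, 0, 0, 0],
    [0, 0, 0, 0, 0, 0],
    [0, 0, 0, 0, 0, 0]
  ]
}}

```text
t: 27.75
eef_pos: [0.6457, -0.0432, 0.0365]
orientation: [3.141, -0.004, -2.987]
contact_force: [-4.0, -3.2, 4.0]
width: 0.0568
grasp_force: 67.3
```

```bash
python3 - <<'E'
from rig import ctrl
from h import *
S=ctrl.get_image("scene");o=ctrl.get_obs()
np.savez("scene4.npz",**S)
print({k:np.round(o[k],4).tolist() for k in("t","eef_pos","orientation","contact_force","ft_torque")})
b=cv2.resize(S["img"][165:265,170:280],None,fx=6,fy=6,interpolation=cv2.INTER_CUBIC)
cv2.imwrite("pics/p4.png",b[...,::-1])
E
```

```text
{'t': 27.8, 'eef_pos': [0.6456, -0.0432, 0.0365], 'orientation': [3.1415, -0.004, -2.9874], 'contact_force': [-4.0388, -4.1099, 3.4482], 'ft_torque': [-0.9288, 1.0142, 0.1629]}
```

View pics/p4.png

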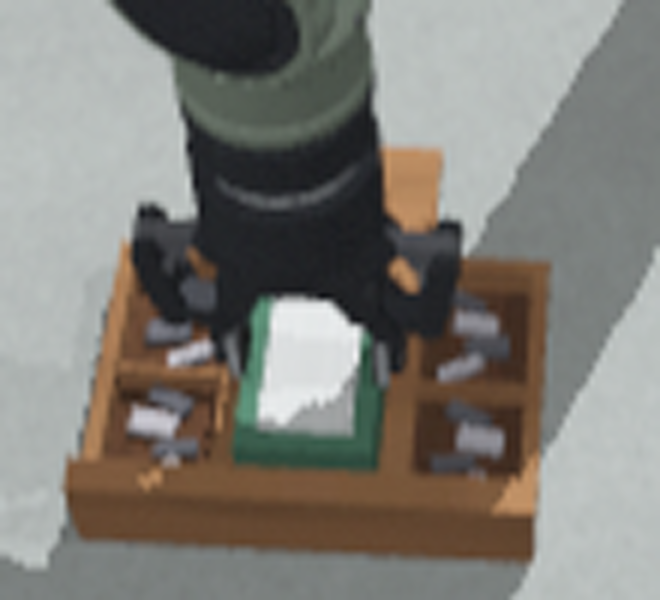

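Call:
{"fn": "drive_tool", "kwargs": {
  "increments": [
    [0, -0.001, -0.0004, 0, 0, 0],
    [0, 0, 0, 0, 0, 0],
    [0, 0, 0, 0, 0, 0]
  ]
}}

```text
t: 28.1
eef_pos: [0.6457, -0.0433, 0.0366]
orientation: [3.14, -0.004, -2.987]
contact_force: [-4.8, -1.5, 2.1]
width: 0.0566
grasp_force: 67.2
```

Call:
{"fn": "drive_tool", "kwargs": {
  "increments": [
    [0, 0, 0, 0, 0, 0],
    [0, 0, 0, 0, 0, 0],
    [0, 0, 0, 0, 0, 0],
    [0, 0, 0, 0, 0, 0],
    [0, 0, 0, 0, 0, 0],
    [0, 0, 0, 0, 0, 0],
    [0, 0, 0, 0, 0, 0]
  ],
  "grip": 0
}}

```text
t: 28.8
eef_pos: [0.6481, -0.044, 0.0371]
orientation: [3.142, 0.0, -2.987]
contact_force: [-0.0, -0.0, 0.0]
width: 0.0851
grasp_force: 0.0
```

Call:
{"fn": "drive_tool", "kwargs": {
  "increments": [
    [0, 0, -0.01, 0, 0, 0],
    [0, 0, -0.02, 0, 0, 0],
    [0, 0, -0.03, 0, 0, 0],
    [0, 0, -0.03, 0, 0, 0],
    [0.03, 0, -0.02, 0, 0, 0],
    [0.04, 0, 0, 0, 0, 0],
    [0.04, 0, 0, 0, 0, 0],
    [0.04, 0, 0, 0, 0, 0],
    [0, 0, 0, 0, 0, 0],
    [0, 0, 0, 0, 0, 0]
  ]
}}

```text
t: 29.8
eef_pos: [0.4998, -0.0674, 0.1482]
orientation: [-3.141, 0.002, -2.988]
contact_force: [0.3, 1.5, 0.2]
width: 0.0853
grasp_force: 0.0
```

```bash
python3 - <<'E'
from rig import ctrl
from h import *
S=ctrl.get_image("scene");T=ctrl.get_image("top");o=ctrl.get_obs()
np.savez("scene5.npz",**S);np.savez("top5.npz",**T)
print({k:np.round(o[k],4).tolist() for k in("t","eef_pos","orientation","contact_force","ft_torque")})
p=(.6466,-.0434,.1545);co,s=np.cos(p[2]),np.sin(p[2])
def rk(w): d=w[:,:2]-p[:2]; return np.c_[d@[co,s],d@[-s,co]]*1000
for n,d,sd in(("scene",S,(224,228)),("top",T,(280,160))):
    x,y=sd;r=30;q=cv2.resize(d["img"][y-r:y+r,x-r:x+r],None,fx=6,fy=6,interpolation=cv2.INTER_CUBIC)
    h=cv2.cvtColor(q,cv2.COLOR_RGB2HSV)
    g=((h[...,0]>50)&(h[...,0]<95)&(h[...,1]>85)).astype(np.uint8)*255
    cs,hh=cv2.findContours(g,cv2.RETR_CCOMP,cv2.CHAIN_APPROX_NONE)
    for c,k in zip(cs,hh[0]):
        if cv2.contourArea(c)<800: continue
        w=rk(ray(d,(c[:,0]+.5)/6-.5+[x-r,y-r],.066))
        print(n,"hole" if k[3]>=0 else "outer",w.min(0).round(1),w.max(0).round(1))
a=cv2.resize(T["img"][130:230,235:325],None,fx=4.4,fy=4.4,interpolation=cv2.INTER_CUBIC)
b=cv2.resize(S["img"][175:275,177:267],None,fx=4.4,fy=4.4,interpolation=cv2.INTER_CUBIC)
cv2.imwrite("pics/p5.png",np.hstack([a,b])[...,::-1])
E
```

```text
{'t': 29.9, 'eef_pos': [0.5015, -0.0674, 0.148], 'orientation': [-3.1406, 0.0025, -2.9871], 'contact_force': [-0.2087, -0.8186, 0.458], 'ft_torque': [0.0152, 0.0172, -0.0557]}
scene outer [-46.5 -29.9] [50.  33.1]
scene hole [-44.1 -25. ] [38.3 23.4]
top outer [-47.9 -27.1] [44.2 31.3]
```

View pics/p5.png

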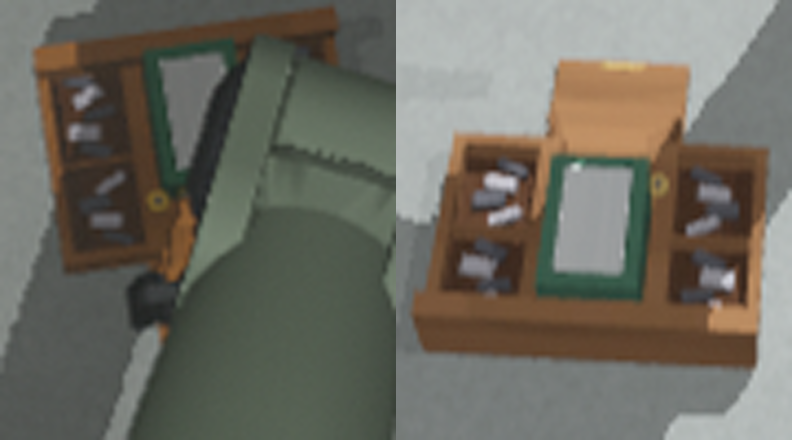

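Call:
{"fn": "drive_tool", "kwargs": {
  "increments": [
    [-0.02, 0.0005, 0, 0, 0, 0],
    [-0.02, 0, 0, 0, 0, 0],
    [-0.02, 0, 0, 0, 0, 0],
    [0, 0, 0, 0, 0, 0],
    [0, 0, 0, 0, 0, 0],
    [0, 0, 0, 0, 0, 0],
    [0, 0, 0.02, 0, 0, 0],
    [0, 0, 0.03, 0, 0, 0],
    [0, 0, 0.03, 0, 0, 0],
    [0, 0, 0.02, 0, 0, 0],
    [0, 0, 0.01, 0, 0, 0],
    [0, 0, 0, 0, 0, 0],
    [0, 0, 0, 0, 0, 0]
  ],
  "grip": 255
}}

```text
t: 31.2
eef_pos: [0.5594, -0.0576, 0.0379]
orientation: [-3.141, 0.001, -2.987]
contact_force: [0.8, 0.3, 0.2]
width: 0.0002
grasp_force: 0.0
```

Call:
{"fn": "drive_tool", "kwargs": {
  "increments": [
    [-0.003, 0, 0, 0, 0, 0],
    [-0.003, 0, 0, 0, 0, 0],
    [-0.003, 0, 0, 0, 0, 0],
    [-0.003, 0, 0, 0, 0, 0],
    [-0.003, 0, 0, 0, 0, 0],
    [-0.003, 0, 0, 0, 0, 0],
    [0, 0, 0, 0, 0, 0]
  ]
}}

```text
t: 31.9
eef_pos: [0.5773, -0.0546, 0.0371]
orientation: [-3.141, 0.0, -2.987]
contact_force: [-0.1, 0.4, 0.5]
width: 0.0002
grasp_force: 0.0
```

Call:
{"fn": "drive_tool", "kwargs": {
  "increments": [
    [-0.002, 0, 0, 0, 0, 0],
    [-0.002, 0, 0, 0, 0, 0],
    [-0.002, 0, 0, 0, 0, 0],
    [-0.002, 0, 0, 0, 0, 0],
    [0, 0, 0, 0, 0, 0]
  ]
}}

```text
t: 32.4
eef_pos: [0.5851, -0.0534, 0.0371]
orientation: [-3.141, 0.0, -2.987]
contact_force: [-0.0, 0.5, -0.4]
width: 0.0004
grasp_force: 0.0
```

Call:
{"fn": "drive_tool", "kwargs": {
  "increments": [
    [-0.001, 0, 0, 0, 0, 0],
    [-0.001, 0, 0, 0, 0, 0],
    [0, 0, 0, 0, 0, 0]
  ]
}}

```text
t: 32.7
eef_pos: [0.5868, -0.0531, 0.0371]
orientation: [-3.142, 0.0, -2.987]
contact_force: [-0.2, -0.4, 0.0]
width: 0.0002
grasp_force: 0.0
```

Call:
{"fn": "drive_tool", "kwargs": {
  "increments": [
    [-0.001, 0, 0, 0, 0, 0],
    [-0.001, 0, 0, 0, 0, 0],
    [0, 0, 0, 0, 0, 0]
  ]
}}

```text
t: 33.0
eef_pos: [0.5885, -0.0528, 0.037]
orientation: [-3.142, -0.0, -2.987]
contact_force: [-1.5, -0.0, 0.7]
width: 0.0002
grasp_force: 0.3
```

Call:
{"fn": "drive_tool", "kwargs": {
  "increments": [
    [-0.001, 0, 0, 0, 0, 0],
    [-0.001, 0, 0, 0, 0, 0],
    [0, 0, 0, 0, 0, 0]
  ]
}}

```text
t: 33.3
eef_pos: [0.5885, -0.0527, 0.0369]
orientation: [-3.141, -0.004, -2.987]
contact_force: [-5.8, -2.3, 5.3]
width: -0.0001
grasp_force: 3.2
```

Call:
{"fn": "drive_tool", "kwargs": {
  "increments": [
    [-0.001, 0, 0, 0, 0, 0],
    [-0.001, 0, 0, 0, 0, 0],
    [0, 0, 0, 0, 0, 0]
  ]
}}

```text
t: 33.6
eef_pos: [0.5885, -0.0527, 0.0368]
orientation: [-3.141, -0.008, -2.988]
contact_force: [-11.2, -2.4, 7.7]
width: -0.0001
grasp_force: 5.7
```

Call:
{"fn": "drive_tool", "kwargs": {
  "increments": [
    [0.004, 0, 0, 0, 0, 0],
    [0.008, 0, 0, 0, 0, 0],
    [0.008, 0, 0, 0, 0, 0],
    [0, 0, -0.02, 0, 0, 0],
    [0, 0, -0.03, 0, 0, 0],
    [0, 0, -0.03, 0, 0, 0],
    [0, 0, -0.03, 0, 0, 0],
    [-0.02, 0.015, 0, 0, 0, 0],
    [-0.025, 0.025, 0, 0, 0, 0],
    [-0.025, 0.02, 0, 0, 0, 0],
    [0, 0, 0, 0, 0, 0],
    [0, 0, 0, 0, 0, 0]
  ]
}}

```text
t: 34.8
eef_pos: [0.6325, 0.0152, 0.1467]
orientation: [-3.141, -0.001, -2.986]
contact_force: [-0.3, 0.0, -0.5]
width: -0.0
grasp_force: 0.0
```

```bash
python3 - <<'E'
from rig import ctrl
import numpy as np
o=ctrl.get_obs();p=(.6466,-.0434,.1545);c,s=np.cos(p[2]),np.sin(p[2]);d=o["eef_pos"][:2]-p[:2]
print(d@[c,s],d@[-s,c],o["eef_pos"][2],o["contact_force"].round(1))
E
```

```text
-0.004941350957729452 0.060115808507079004 0.1466586664147079 [-0.3  0.  -0.5]
```

Call:
{"fn": "drive_tool", "kwargs": {
  "increments": [
    [0, 0, 0.02, 0, 0, 0],
    [0, 0, 0.03, 0, 0, 0],
    [0, 0, 0.03, 0, 0, 0],
    [0, 0, 0.02, 0, 0, 0],
    [0, 0, 0.008, 0, 0, 0],
    [0, -0.003, 0, 0, 0, 0],
    [0, -0.003, 0, 0, 0, 0],
    [0, -0.003, 0, 0, 0, 0],
    [0, -0.003, 0, 0, 0, 0],
    [0, 0, 0, 0, 0, 0]
  ]
}}

```text
t: 35.8
eef_pos: [0.6354, 0.0024, 0.04]
orientation: [-3.141, 0.002, -2.988]
contact_force: [0.9, -0.4, -0.9]
width: -0.0001
grasp_force: 0.0
```

Call:
{"fn": "drive_tool", "kwargs": {
  "increments": [
    [0, -0.001, 0, 0, 0, 0],
    [0, -0.001, 0, 0, 0, 0],
    [0, -0.001, 0, 0, 0, 0],
    [0, 0, 0, 0, 0, 0]
  ]
}}

```text
t: 36.2
eef_pos: [0.6351, -0.0, 0.039]
orientation: [3.142, -0.0, -2.987]
contact_force: [-0.7, -0.3, -0.2]
width: 0.0
grasp_force: 0.0
```

Call:
{"fn": "drive_tool", "kwargs": {
  "increments": [
    [0, -0.001, 0, 0, 0, 0],
    [0, -0.001, 0, 0, 0, 0],
    [0, 0, 0, 0, 0, 0]
  ]
}}

```text
t: 36.5
eef_pos: [0.6354, -0.0021, 0.0391]
orientation: [-3.142, 0.0, -2.987]
contact_force: [-0.6, 0.6, 0.6]
width: -0.0001
grasp_force: 0.0
```

Call:
{"fn": "drive_tool", "kwargs": {
  "increments": [
    [0, -0.001, 0, 0, 0, 0],
    [0, -0.001, 0, 0, 0, 0],
    [0, 0, 0, 0, 0, 0]
  ]
}}

```text
t: 36.8
eef_pos: [0.6358, -0.0041, 0.0391]
orientation: [-3.142, 0.0, -2.987]
contact_force: [0.3, -0.6, 0.8]
width: 0.0
grasp_force: 0.0
```

Call:
{"fn": "drive_tool", "kwargs": {
  "increments": [
    [0, -0.001, 0, 0, 0, 0],
    [0, -0.001, 0, 0, 0, 0],
    [0, 0, 0, 0, 0, 0]
  ]
}}

```text
t: 37.1
eef_pos: [0.636, -0.0061, 0.0391]
orientation: [-3.142, 0.0, -2.987]
contact_force: [-0.8, 1.3, 0.7]
width: -0.0002
grasp_force: 0.0
```

Call:
{"fn": "drive_tool", "kwargs": {
  "increments": [
    [0, -0.001, 0, 0, 0, 0],
    [0, -0.001, 0, 0, 0, 0],
    [0, 0, 0, 0, 0, 0]
  ]
}}

```text
t: 37.4
eef_pos: [0.6364, -0.0081, 0.0391]
orientation: [-3.142, 0.0, -2.987]
contact_force: [0.1, -0.6, 0.5]
width: 0.0001
grasp_force: 0.0
```

Call:
{"fn": "drive_tool", "kwargs": {
  "increments": [
    [0, -0.001, 0, 0, 0, 0],
    [0, -0.001, 0, 0, 0, 0],
    [0, 0, 0, 0, 0, 0]
  ]
}}

```text
t: 37.7
eef_pos: [0.6364, -0.0087, 0.0391]
orientation: [3.139, 0.0, -2.986]
contact_force: [-1.4, 5.2, 1.9]
width: 0.0004
grasp_force: 2.4
```

Call:
{"fn": "drive_tool", "kwargs": {
  "increments": [
    [0, -0.001, 0, 0, 0, 0],
    [0, 0, 0, 0, 0, 0],
    [0, 0, 0, 0, 0, 0]
  ]
}}

```text
t: 38.0
eef_pos: [0.6364, -0.0094, 0.0392]
orientation: [3.139, -0.0, -2.986]
contact_force: [-0.9, 5.2, 1.2]
width: -0.0002
grasp_force: 2.9
```

Call:
{"fn": "drive_tool", "kwargs": {
  "increments": [
    [0, -0.001, 0, 0, 0, 0],
    [0, 0, 0, 0, 0, 0],
    [0, 0, 0, 0, 0, 0]
  ]
}}

```text
t: 38.3
eef_pos: [0.6365, -0.0096, 0.0393]
orientation: [3.138, 0.0, -2.986]
contact_force: [-2.4, 7.5, 2.0]
width: 0.0
grasp_force: 3.8
```

Call:
{"fn": "drive_tool", "kwargs": {
  "increments": [
    [0, 0.006, 0, 0, 0, 0],
    [0, 0.014, 0, 0, 0, 0],
    [0, 0, -0.03, 0, 0, 0],
    [0, 0, -0.04, 0, 0, 0],
    [0, 0, -0.04, 0, 0, 0],
    [0.03, 0.02, -0.02, 0, 0, 0],
    [0.04, 0.02, 0, 0, 0, 0],
    [0.04, 0.02, 0, 0, 0, 0],
    [0.04, 0.02, 0, 0, 0, 0],
    [0.03, 0.02, 0, 0, 0, 0],
    [0.02, 0.03, 0, 0, 0, 0],
    [0, 0.03, 0, 0, 0, 0],
    [0, 0, 0, 0, 0, 0],
    [0, 0, 0, 0, 0, 0]
  ]
}}

```text
t: 39.7
eef_pos: [0.4117, 0.1356, 0.1693]
orientation: [-3.14, 0.001, -2.985]
contact_force: [0.5, 0.8, -0.1]
width: 0.0001
grasp_force: 0.0
```

```bash
python3 - <<'E'
from rig import ctrl
from h import *
S=ctrl.get_image("scene");T=ctrl.get_image("top");o=ctrl.get_obs()
print(o["t"],o["eef_pos"].round(3))
p=(.6466,-.0434,.1545);co,s=np.cos(p[2]),np.sin(p[2])
def rk(w): d=w[:,:2]-p[:2]; return np.c_[d@[co,s],d@[-s,co]]*1000
for n,d,sd in(("scene",S,(224,228)),("top",T,(280,160))):
    x,y=sd;r=30;q=cv2.resize(d["img"][y-r:y+r,x-r:x+r],None,fx=6,fy=6,interpolation=cv2.INTER_CUBIC)
    h=cv2.cvtColor(q,cv2.COLOR_RGB2HSV)
    g=((h[...,0]>50)&(h[...,0]<95)&(h[...,1]>85)).astype(np.uint8)*255
    cs,hh=cv2.findContours(g,cv2.RETR_CCOMP,cv2.CHAIN_APPROX_NONE)
    for c,k in zip(cs,hh[0]):
        if cv2.contourArea(c)<800: continue
        w=rk(ray(d,(c[:,0]+.5)/6-.5+[x-r,y-r],.066))
        R=cv2.minAreaRect(w.astype(np.float32));print(n,"hole" if k[3]>=0 else "outer",w.min(0).round(1),w.max(0).round(1),np.round(R[0]+R[1]+(R[2],),1))
a=cv2.resize(T["img"][125:255,145:365],None,fx=3.5,fy=2.2*3.5/2.2,interpolation=cv2.INTER_CUBIC)
cv2.imwrite("pics/p6.png",a[...,::-1])
E
```

```text
39.8 [0.412 0.135 0.169]
scene outer [-46.6 -30.8] [49.9 32.7] [ 1.9  0.9 96.  62.8  1.3]
scene hole [-44.2 -26.2] [38.5 22.9] [-2.9 -1.7 82.8 48.6  0.6]
top outer [-46.8 -20.6] [-26.   30.1] [-39.5   4.7  50.2  19.4  79.1]
top outer [-26.6 -27.1] [44.1 31. ] [21.  17.3 45.1 90.2 51.7]
```

View pics/p6.png

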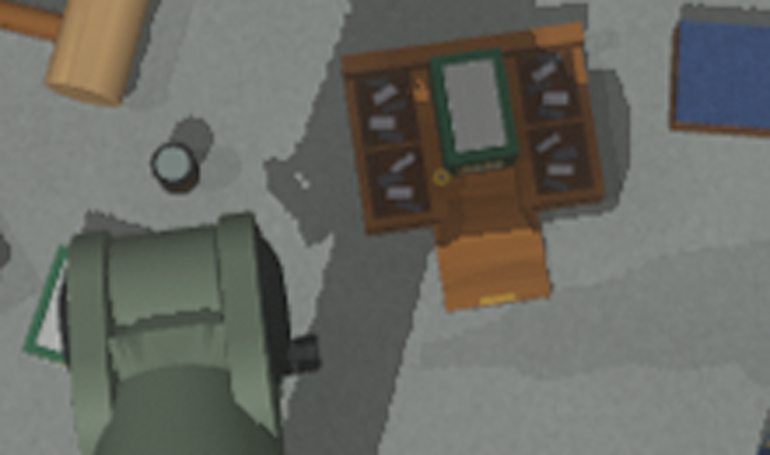

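The box sits square against the back rail (lid at crop pixels 430–517, 48–165). The catch roller (441, 177) is out just behind its rear corner, and the other objects stand undisturbed.

```bash
python3 -c "
from rig import ctrl
print(ctrl.job_done())"
```

```text
the job is handed in; nothing more can be done
None
```

I handed the job in at about 40 s: the heavier box (right-hand one, about 6 N against about 2 N) looks home against the back rail with the roller out behind it, the lighter one is back on the bench, but on the way in it jammed once at the bay mouth, at about 38 N back and 47 N up on the wrist, before I backed it off and carried it in about 2 mm higher.

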